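# Square a prosthetic foot up in the alignment board

## Robot

A 6-joint arm with a two-finger parallel gripper is mounted at the origin on the work surface. World frame = base frame: x ahead of the robot, y to its left, z up, the work surface at z = 0. Lengths are in mm, angles in rad, forces in N, time in s.
With the tool pointing down it reaches from about 350 to 875 mm from the base axis. Payload 4.2 kg.
Tool frame: the origin (TCP) lies between the finger pads, 19 mm behind the fingertips; this is the grasp point; z points along the fingers, y is the line along which they close (so a half turn about z gives the same grasp; the last joint's range is limited). The gripper opens to 85 mm and grips with 20 to 120 N. Pads are 22 mm wide; open, the fingers measure 114 mm over their backs; the gripper's body (76 mm by 85 mm) begins 54 mm behind the grasp point. The pads swing forward as they close: fully open they stand 13 mm farther back than shut.
Start: joints at [1.514, 0.385, 0.008, 0, -1.194, -0.259], TCP at [194.078, 594.082, 250.012] pointing down, gripper open.
Joint ranges: [-3.14, 3.14], [-1.21, 2.06], [-1.07, 1.41], [-3.16, 2.05], [-2.99, -0.16], [-3.1, 3.1]. Speed limits (rad/s): [2.79, 2.79, 3.14, 3.14, 3.14, 3.14].

## Interface

Orientations are given as a unit quaternion [x, y, z, w].
In Python, from bench import arm gives the robot as it stands.
- The arm moves only by the tool arm_command, never from a script. Its argument "rows" is a list of rows, each a list of 2 entries, a list of its own where there are three numbers: the shift along the tool's x, y, z as a fraction of full scale, then the turn, a rotation vector about the tool's x, y, z as a fraction of full scale. In form: [[[x, y, z], [wx, wy, wz]], ...]. A call has 1 to 5 rows; each row is the pose to reach, as a shift and turn from the pose commanded when the call began, along the tool's axes at that moment, turning the shorter way round; what a row does not reach only later rows make up. Full scale, the value 1, is 0.25 m for a shift and 180 degrees for a turn. A row lasts 1/10 s, in which the tool goes at most 50 mm and 8.59 degrees, less where a joint would pass 70% of its speed; a pose out of reach is approached as far as the arm can. A call with a number of a shift or a turn outside -1 to 1 is refused whole. A call with a gripper value outside its range is refused whole. "grip" is the opening, from 0 (shut) to 1 (fully open), set as the call begins (left out, the last holds). The fingers move at their own pace and stop on an object; the grip force is fixed at half the most. Time passes only in rows, so rows that repeat a pose let the fingers close. It gives the time, the measured TCP pose, the force, the opening and the grip force at its end, in the units of the state.
- arm.read_state(): the state, without advancing time (a new reading comes with each control period).
- arm.get_image(name): name is "scene" or "side" or "wrist"; returns (picture, depth): 480x640x3 uint8, blue, green, red; 480x640 float32, mm along the optical axis (not along the pixel's ray), 0 where there is no reading.
- arm.camera_info(name): a dict with "fx", "fy", "cx", "cy" (pixels), "extrinsics" (4x4, takes a point from camera to world coordinates). Camera axes: x right, y down, z forward; pixel columns grow to the right and rows downward; lengths in mm; the calibration is good to about 2 mm. A picture is of the moment at which its call begins: read the wrist's pose just before it. camera_info takes no time and is no camera call; for the wrist camera it gives the pose at the moment of the call.
- arm.job_done(): hands the job in; it is judged then, once.
Trained networks look in the newest picture that a camera, given by its name, has taken for a name from the list of things; names that differ only in an ending like _2 or _b are one class to them, and where a whole thing is asked for, a point or a joint stands for the part that bears it (a point fixed in the world has none). Each returns a list of dicts, best first, with "score" (0 to 1); they miss things now and then, are a little off and sometimes report something else, mostly with a low value. They report only what shows in the picture. A call takes as long as a camera call. They do not tell look-alikes from the thing itself.
- arm.spot_in(camera, query): "position" ([column, row] in pixels, amid what is visible of it).
The state is a dict: "clock": time; "joints": joint angles; "joint_vel": joint speeds; "joint_efforts": joint torques, N m; "position": TCP position; "ee_rot": TCP orientation; "contact_force": force on the tool from outside, world axes, zero at the start; "wrist_torque": the same for the moment, N m; "gripper_width": finger opening in mm; "grasp_force": force on a finger pad.
Only numpy, scipy, OpenCV 4.12 (cv2) and the standard library are available. Lean on these libraries where they do the work, as an engineer would, in place of code of your own. Each camera call takes 0.05 s, during which the arm holds its last target. There are 200 camera calls.

## Task

Push the beige prosthetic foot across the grey alignment board until its straight big-toe side lies flush along the aluminium fence and its heel sits squarely against the red stop block, then back away. Only push it from outside with the fingers: do not pinch it, reach onto it, lift it or tip it. Leave the tube clamp, jar, screwdriver and pliers where they are.

Things in the scene. Friction and masses are not known exactly. Their poses are not given: they have to be found in the camera images.
- foot: Beige prosthetic foot, loose, sole on the board, 75 mm wide (x), 230 long (y), 0.4-0.75 kg. Origin: centre of the sole's underside; y points to the toes. Straight upright sides from y = -115 to 95 mm: big-toe side at x = +37.5, outer side at x = -37.5. Sides 40 mm high up to y = 45, then 24; sloping instep. Round ankle at y = -60, 62 high, steel adapter on it, top at 76 mm.
- foot_toe (a point): Tip of the big toe: in the foot's frame (23.5, 115, 12) mm. The toes are 22 mm high; their tips run back evenly from here to y = 106 mm at the little toe (x = -32 mm). The foot is smooth: it slides over the board at 1 to 3 N (friction about 0.3).
- foot_heel (a point): Middle of the flat upright heel face, 75 mm wide and 40 mm high: in the foot's frame (0, -115, 12) mm.
- jig: Grey alignment board fixed to the bench; x towards its fence (roughly away from the robot), y along it. Origin at the underside; board from x = -140 to 170 mm, y = -260 to 260 mm, its top 10 mm above the origin. The aluminium fence stands along the far edge, upright face at x = 140 mm, top 35 mm above the origin.
- heel_stop: Red heel stop, a block fixed on the board and touching the fence, in its right-hand (-y) half; axes parallel to the board's. 85 mm (x), 30 mm (y), 35 mm high, origin at the centre of its underside on the board's top. The heel goes against its face y = +15 mm.
- clamp: Steel tube clamp standing upright on the near right part of the board, 41 mm across, 48 mm high, origin at the centre of its underside. To be left alone.
- jar: Amber jar with a black lid standing on the bench beside the board, 64 mm across, 75 mm high, origin at the centre of its underside. To be left alone.
- screwdriver: Screwdriver with a blue handle lying on the bench beside the board, 190 mm long along its x. To be left alone.
- pliers: Pliers with yellow handles lying on the bench beside the board, 160 mm long along x, 57 mm wide, 13 mm high. To be left alone.
Things that resemble listed ones, but are neither listed nor needed, are in the scene too. What is meant by the foot is not black or blue, and is the larger of those in its own colour.

How it is judged:
By the outcome, as a careful person would: the job done as asked, in the order asked, and still so for the second after the job is handed in, with the robot touching nothing.
It also fails if it takes over 72 s, if anything falls off the work surface, if the arm or the gripper's body presses on something with over 40 N, if the wrist force passes 120 N, or if a joint passes its speed limit or range.

## Working session

There is one attempt and no reset: what is moved stays moved. The work goes in short steps, Python scripts to look and compute and a tool call to move; the robot and the scene stay as the last step left them, time stands still between calls to the robot, and variables do not carry over. Pictures are saved under pics/ and viewed, at most 10 in all, crops included, and the job is handed in when it is done.

Besides the shell and the picture viewer there is one more tool, called after ">>>" as name([rows], argument=value, ...), one row to a line, values as JSON. arm_command: Moves the arm, as the interface text tells. Shift numbers are shares of 0.25 m and turn numbers shares of 180 degrees, none past 1 either way. Its arguments: {"type":"object","properties":{"rows":{"type":"array","items":{"type":"array"}},"grip":{"type":"number"}},"required":["rows"]}

```bash
mkdir -p pics; ls; cat > h.py <<'E'
import numpy as np, cv2
from bench import arm
def P(cam,z=None,uv=None,depth=None,info=None):
    i=info or arm.camera_info(cam); E=np.array(i["extrinsics"]); u,v=uv
    r=np.array([(u-i["cx"])/i["fx"],(v-i["cy"])/i["fy"],1.])
    if z is None: return E[:3,:3]@(r*depth[int(v),int(u)])+E[:3,3]
    d=E[:3,:3]@r; return E[:3,3]+d*(z-E[2,3])/d[2]
E
python3 - <<'E'
from h import *
s=arm.read_state();print(s)
for c in("scene","side"):
    im,d=arm.get_image(c);cv2.imwrite(f"pics/{c}0.png",im);np.save(f"{c}0.npy",d)
    i=arm.camera_info(c);print(c,i["fx"],np.round(i["extrinsics"],3).tolist())
    for q in("foot","foot_toe","foot_heel","heel_stop","clamp","jar","screwdriver","pliers"):
        print(q,[(np.round(r["position"]).tolist(),round(r["score"],2),np.round(P(c,None,r["position"],d)).tolist()) for r in arm.spot_in(c,q)[:4]])
E
```

```text
pics
{'clock': 0.0, 'joints': array([ 1.51360361e+00,  3.85555684e-01,  6.59241953e-03, -5.03166142e-04,
       -1.19400521e+00, -2.58617261e-01]), 'joint_vel': array([ 6.66143261e-05, -8.26210888e-04,  1.30704332e-03,  8.31458389e-04,
       -6.26634433e-04,  4.28674164e-04]), 'joint_efforts': array([-3.52853431e-05, -3.92285728e+01,  1.88395375e+01,  4.18589383e+00,
       -4.60650801e-03,  5.15108042e-06]), 'position': array([193.91572413, 593.56721838, 248.90838145]), 'ee_rot': array([ 9.87543680e-01, -1.57341174e-01, -1.23453040e-04,  1.10407860e-03]), 'contact_force': array([ 0.22260479, -0.25577366, -0.53292555]), 'wrist_torque': array([ 0.02786745,  0.00466145, -0.03985236]), 'grasp_force': 0.0, 'gripper_width': 85.18132385608742}
scene 463.70785605696096 [[-0.608, 0.588, -0.533, 1020.455], [0.794, 0.452, -0.408, 376.56], [0.001, -0.671, -0.741, 755.431], [0.0, 0.0, 0.0, 1.0]]
foot [([327.0, 179.0], 0.77, [351.0, -114.0, 46.0]), ([118.0, 242.0], 0.74, [769.0, -336.0, 46.0]), ([350.0, 282.0], 0.68, [572.0, 107.0, 60.0]), ([475.0, 234.0], 0.62, [285.0, 233.0, 29.0])]
foot_toe [
[... 920 characters left out ...]
], 0.7, [322.0, -121.0, 43.0])]
foot_toe [([285.0, 121.0], 0.92, [731.0, -340.0, 47.0]), ([421.0, 224.0], 0.83, [323.0, -130.0, 36.0]), ([277.0, 271.0], 0.82, [548.0, 113.0, 56.0]), ([399.0, 378.0], 0.82, [264.0, 236.0, 35.0])]
foot_heel [([404.0, 381.0], 0.94, [255.0, 240.0, 39.0]), ([278.0, 273.0], 0.83, [546.0, 117.0, 55.0]), ([423.0, 228.0], 0.82, [316.0, -120.0, 37.0]), ([279.0, 120.0], 0.68, [744.0, -336.0, 48.0])]
heel_stop []
clamp [([328.0, 188.0], 0.83, [539.0, -141.0, 58.0])]
jar [([304.0, 447.0], 0.67, [375.0, 398.0, 9.0]), ([376.0, 120.0], 0.66, [516.0, -421.0, 52.0])]
screwdriver [([157.0, 403.0], 0.67, [634.0, 423.0, 20.0])]
pliers [([303.0, 447.0], 0.97, [377.0, 398.0, 7.0])]
```

View pics/scene0.png

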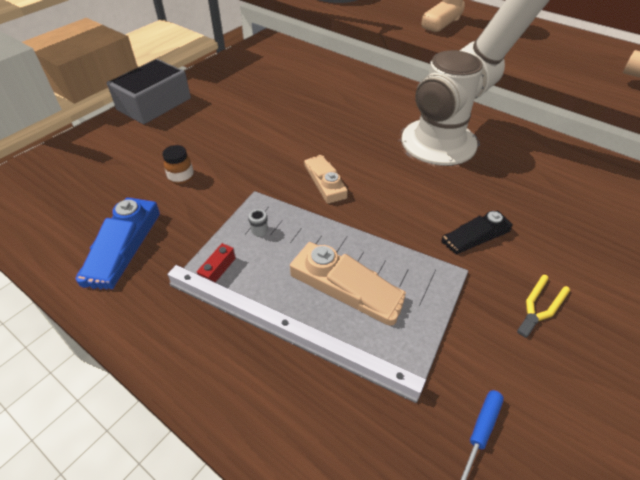

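View pics/side0.png

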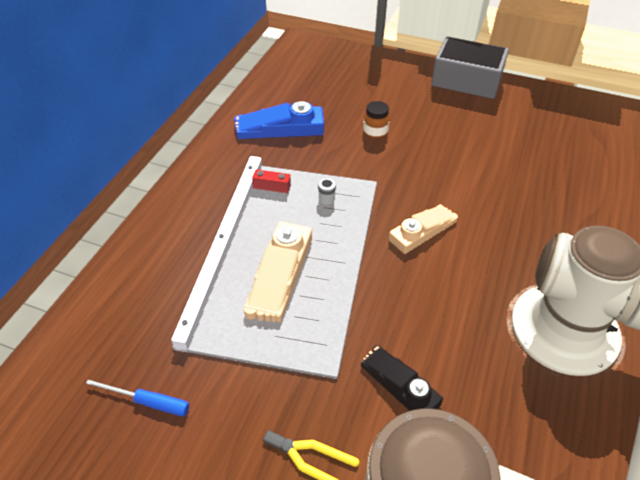

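Candidates in the scene picture: large beige foot on the board (347,281), small beige foot on the bench (327,179), blue foot (118,242) and black foot (477,232). I choose the beige one on the board, because it is the larger beige one. In the side picture it is at (280,270), the red stop at (272,181), the fence runs (255,160)–(183,345), and the clamp is at (327,190).

```bash
cat >> h.py <<'E'
def cloud(c,im,d,info=None):
    i=info or arm.camera_info(c);E=np.array(i["extrinsics"]);v,u=np.mgrid[:480,:640]
    p=np.stack([(u-i["cx"])/i["fx"]*d,(v-i["cy"])/i["fy"]*d,d],-1)
    return p@E[:3,:3].T+E[:3,3]
def seg(c,im,d,info=None):
    W=cloud(c,im,d,info);x,y,z=W[...,0],W[...,1],W[...,2]
    hsv=cv2.cvtColor(im,cv2.COLOR_BGR2HSV).astype(int);H,S,V=hsv[...,0],hsv[...,1],hsv[...,2]
    reg=(d>0)&(x>350)&(x<800)&(y>-350)&(y<400)
    return W,dict(beige=reg&(H>8)&(H<25)&(S>50)&(V>110)&(z>17)&(z<90),red=reg&((H<6)|(H>174))&(S>120)&(z>25),
      grey=reg&(S<40)&(z>4)&(z<17),fence=reg&(S<40)&(z>29)&(z<41)&(x>560))
E
python3 - <<'E'
from h import *
for c in("scene","side"):
    im=cv2.imread(f"pics/{c}0.png");d=np.load(f"{c}0.npy");W,m=seg(c,im,d)
    for k,mm in m.items():
        n,l,st,_=cv2.connectedComponentsWithStats(mm.astype(np.uint8));
        if n<2: print(c,k,"none");continue
        mm=l==1+np.argmax(st[1:,4]);p=W[mm]
        r=cv2.minAreaRect(p[:,:2].astype(np.float32));b=cv2.boxPoints(r)
        print(c,k,mm.sum(),np.round(r[0],1),np.round(r[1],1),round(r[2],2),"z",np.round(np.percentile(p[:,2],[5,50,95]),1),np.round(b).tolist())
im=cv2.imread("pics/scene0.png")[220:350,160:440];cv2.imwrite("pics/crop.png",cv2.resize(im,None,fx=2.8,fy=2.8))
E
```

```text
scene beige 4328 [555.9  92. ] [ 76.7 228.7] 5.79 z [23.5 49.1 70.7] [[506.0, 202.0], [529.0, -26.0], [606.0, -18.0], [583.0, 210.0]]
scene red 599 [ 679.5 -143.8] [84.5 30.8] 9.71 z [28.6 45.1 47.7] [[635.0, -136.0], [640.0, -166.0], [724.0, -152.0], [719.0, -121.0]]
scene grey 20424 [543.5  26.9] [268.5 520.3] 9.85 z [ 8.6 10.8 12.9] [[367.0, 260.0], [456.0, -252.0], [720.0, -206.0], [631.0, 306.0]]
scene fence 4067 [700.8  54.4] [ 30.1 519.7] 9.64 z [31.8 35.7 38. ] [[642.0, 308.0], [729.0, -204.0], [759.0, -199.0], [672.0, 313.0]]
side beige 2516 [555.6  93.3] [ 74.5 228.9] 5.78 z [22.7 45.2 66.3] [[507.0, 203.0], [530.0, -24.0], [604.0, -17.0], [581.0, 211.0]]
side red 474 [ 679.5 -144.6] [81.2 37.3] 8.78 z [27.6 42.5 47.4] [[637.0, -132.0], [642.0, -169.0], [722.0, -157.0], [717.0, -120.0]]
side grey 21634 [564.   30.3] [306.3 526.4] 9.51 z [ 6.5  9.6 12.8] [[369.0, 265.0], [456.0, -255.0], [759.0, -204.0], [672.0, 315.0]]
side fence 2519 [703.2  54.8] [ 28.9 522.9] 9.9 z [31.2 34.6 37.8] [[644.0, 310.0], [734.0, -205.0], [762.0, -200.0], [672.0, 315.0]]
```

View pics/crop.png

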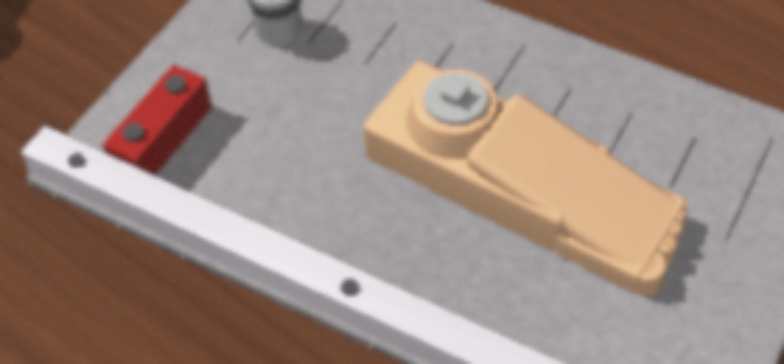

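The crop shows the larger beige foot, with its heel at left (370,130), toes at right (680,230) and the big toe at (650,275) facing the fence. That confirms the choice. In jig axes (yaw 9.75°), the foot must go about +85 mm in u (towards the fence), -124 mm in v (towards the stop), and turn +4°. I'll push it to the fence first, then along the fence to the stop.

>>> arm_command([
  [[0.14,0.13,0],[0,0,-0.03]],
  [[0.28,0.26,0],[0,0,-0.06]],
  [[0.42,0.4,0],[0,0,-0.09]],
  [[0.56,0.53,0],[0,0,-0.12]],
  [[0.7,0.66,0],[0,0,-0.155]],
], grip=0.6)

```text
clock: 1.4
position: [309.7, 381.1, 250.3]
ee_rot: [0.996, 0.088, 0.0, -0.0]
contact_force: [1.4, -0.2, 0.6]
gripper_width: 51.3
grasp_force: 0.0
```

```bash
cat >> h.py <<'E'
from scipy.spatial.transform import Rotation as R
TH=np.radians(9.75);EX=np.array([np.cos(TH),np.sin(TH)]);EY=np.array([-EX[1],EX[0]])
def go(u,v,z):
    s=arm.read_state();Q=R.from_quat(s["ee_rot"]);p=s["position"]
    t=np.array([*(u*EX+v*EY),z]);T=R.from_matrix(np.array([[EX[0],EX[1],0],[EX[1],-EX[0],0],[0,0,-1]]).T)
    print("uvz",np.round([p[:2]@EX,p[:2]@EY,p[2]],1),"F",np.round(s["contact_force"],1),"w",round(s["gripper_width"],1),"t",s["clock"])
    print("shift",np.round(Q.inv().apply(t-p)/250,3),"turn",np.round((Q.inv()*T).as_rotvec()/np.pi,4))
E
python3 -c "
from h import *
go(485,-5,150)"
```

```text
uvz [369.8 323.2 250.3] F [ 1.4 -0.2  0.6] w 51.3 t 1.4
shift [0.453 1.316 0.401] turn [-0.0001 -0.0001  0.0019]
```

>>> arm_command([
  [[0.07,0.15,0],[0,0,0]],
  [[0.15,0.32,0],[0,0,0]],
  [[0.25,0.5,0],[0,0,0]],
  [[0.35,0.68,0],[0,0,0]],
  [[0.45,0.85,0],[0,0,0]],
])

```text
clock: 1.9
position: [455.7, 192.7, 250.6]
ee_rot: [0.996, 0.086, 0.001, -0.0]
contact_force: [1.8, 1.5, 0.7]
gripper_width: 51.3
grasp_force: 0.0
```

>>> arm_command([
  [[0,0.15,0.06],[0,0,0]],
  [[0,0.3,0.14],[0,0,0]],
  [[0,0.4,0.24],[0,0,0]],
  [[0,0.45,0.36],[0,0,0]],
  [[0,0.45,0.4],[0,0,0]],
])

```text
clock: 2.4
position: [472.3, 81.4, 147.5]
ee_rot: [0.996, 0.084, -0.003, 0.001]
contact_force: [-0.4, -0.8, 0.7]
gripper_width: 51.2
grasp_force: 0.0
```

```bash
python3 -c "
from h import *
go(485,-5,45)
im,d=arm.get_image('wrist');cv2.imwrite('pics/w1.png',im);np.save('w1.npy',d)
W=cloud('wrist',im,d);_,m=seg('wrist',im,d)
p=W[m['beige']][:,:2];print(len(p))
if len(p)>50:
  print(np.round(cv2.minAreaRect(np.c_[p@EX,p@EY].astype(np.float32)),1) if 0 else cv2.minAreaRect(np.c_[p@EX,p@EY].astype(np.float32)))
"
```

```text
uvz [4.793e+02 2.000e-01 1.475e+02] F [-0.4 -0.8  0.7] w 51.2 t 2.4
shift [0.025 0.02  0.41 ] turn [ 0.0004  0.0016 -0.0008]
51306
((518.268310546875, -67.36103820800781), (376.8230895996094, 178.51832580566406), 52.925445556640625)
```

View pics/w1.png

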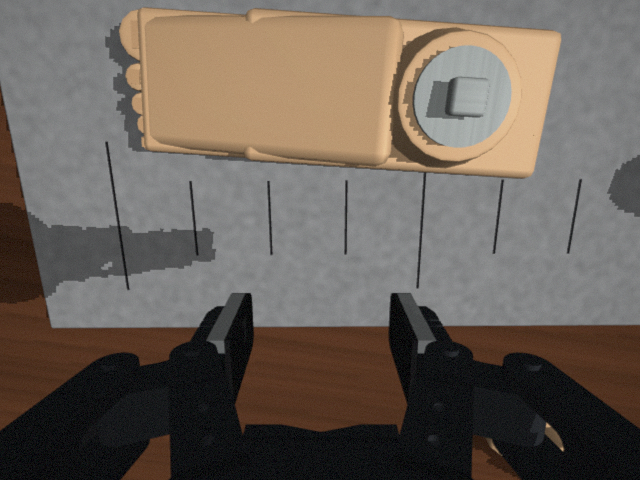

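The wrist picture shows the foot across the top, with toes at (130,80), heel at (545,105) and adapter at (465,95). The two fingers, at (235,300) and (405,300), stand near the foot's outer side and roughly centred on it.

>>> arm_command([
  [[0,0.03,0.1],[0,0,0]],
  [[0,0.03,0.2],[0,0,0]],
  [[0,0.03,0.3],[0,0,0]],
  [[0,0.03,0.38],[0,0,0]],
  [[0,0.03,0.42],[0,0,0]],
])

```text
clock: 2.95
position: [475.5, 77.2, 44.6]
ee_rot: [0.996, 0.086, -0.0, 0.0]
contact_force: [-0.4, -0.2, -0.2]
gripper_width: 51.3
grasp_force: 0.0
```

```bash
python3 -c "
from h import *
go(590,-8,40)
im,d=arm.get_image('side');cv2.imwrite('pics/s1.png',cv2.resize(im[160:360,160:420],None,fx=3,fy=3))
"
```

```text
uvz [481.7  -4.5  44.6] F [-0.4 -0.2 -0.2] w 51.3 t 2.95
shift [0.433 0.015 0.018] turn [0.0001 0.0001 0.0008]
```

View pics/s1.png

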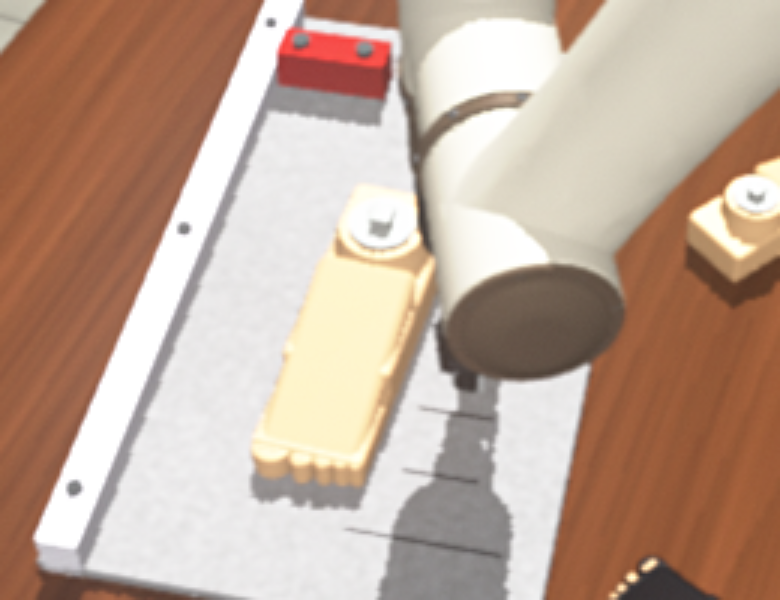

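The crop shows the fingertips at (465,380), down beside the outer side of the foot and clear of the board. I'll start pushing towards the fence.

>>> arm_command([
  [[0.05,0,0.015],[0,0,0]],
  [[0.1,0,0.015],[0,0,0]],
  [[0.14,0,0.015],[0,0,0]],
  [[0.18,0,0.015],[0,0,0]],
  [[0.22,0,0.015],[0,0,0]],
])

```text
clock: 3.5
position: [530.0, 85.6, 41.7]
ee_rot: [0.996, 0.085, -0.0, -0.0]
contact_force: [-1.7, 0.5, 1.3]
gripper_width: 51.4
grasp_force: 1.2
```

>>> arm_command([
  [[0.04,0,0],[0,0,0]],
  [[0.08,0,0],[0,0,0]],
  [[0.12,0,0],[0,0,0]],
  [[0.16,0,0],[0,0,0]],
  [[0.19,0,0],[0,0,0]],
])

```text
clock: 4.0
position: [577.3, 93.8, 41.2]
ee_rot: [0.996, 0.085, 0.0, -0.0]
contact_force: [-1.1, -0.5, 1.2]
gripper_width: 51.0
grasp_force: 1.1
```

```bash
cat >> h.py <<'E'
def foot(c,save=None):
    im,d=arm.get_image(c)
    if save: cv2.imwrite(save,im)
    W,m=seg(c,im,d);n,l,st,_=cv2.connectedComponentsWithStats(m["beige"].astype(np.uint8))
    p=W[l==1+np.argmax(st[1:,4])][:,:2];r=cv2.minAreaRect(np.c_[p@EX,p@EY].astype(np.float32))
    print(c,[np.round(a,1) for a in r])
E
python3 -c "
from h import *
go(598,-8,40)
foot('scene','pics/sc2.png')
"
```

```text
uvz [584.8  -5.3  41.2] F [-1.1 -0.5  1.2] w 51.0 t 4.0
shift [0.053 0.011 0.005] turn [-0.     -0.0001  0.0003]
scene [array([624. ,  -1.6]), array([228.6,  93.5]), np.float64(89.9)]
```

>>> arm_command([
  [[0.02,0,0],[0,0,0]],
  [[0.035,0,0],[0,0,0]],
  [[0.05,0,0],[0,0,0]],
  [[0.06,0,0],[0,0,0]],
  [[0.07,0,0],[0,0,0]],
])

```text
clock: 4.55
position: [593.4, 96.5, 41.1]
ee_rot: [0.996, 0.085, -0.0, 0.0]
contact_force: [-3.1, -0.1, -0.3]
gripper_width: 51.3
grasp_force: 0.9
```

```bash
python3 -c "
from h import *
go(598,-8,40)
foot('scene','pics/sc3.png')
"
```

```text
uvz [601.2  -5.3  41.1] F [-3.1 -0.1 -0.3] w 51.3 t 4.55
shift [-0.013  0.011  0.004] turn [0.     0.0002 0.0003]
scene [array([646.4,  -2.1]), array([229.1,  80.5]), np.float64(89.8)]
```

>>> arm_command([
  [[0.005,0,0],[0,0,0]],
  [[0.01,0,0],[0,0,0]],
  [[0.015,0,0],[0,0,0]],
  [[0.015,0,0],[0,0,0]],
])

```text
clock: 5.0
position: [594.5, 96.5, 40.9]
ee_rot: [0.996, 0.085, -0.003, 0.001]
contact_force: [-6.9, -0.7, 3.3]
gripper_width: 51.3
grasp_force: 3.7
```

>>> arm_command([
  [[-0.08,0,0],[0,0,0]],
  [[-0.16,0,0],[0,0,0]],
  [[-0.2,0,-0.1],[0,0,0]],
  [[-0.2,0,-0.28],[0,0,0]],
  [[-0.2,0,-0.44],[0,0,0]],
])

```text
clock: 5.5
position: [548.7, 89.0, 153.4]
ee_rot: [0.996, 0.086, 0.001, -0.0]
contact_force: [0.5, 0.9, 0.3]
gripper_width: 51.5
grasp_force: 0.0
```

```bash
python3 -c "
from h import *
go(636,155,150)
foot('scene','pics/sc4.png')
foot('side','pics/sd4.png')
"
```

```text
uvz [555.9  -5.2 153.4] F [0.5 0.9 0.3] w 51.5 t 5.5
shift [ 0.322 -0.64   0.014] turn [ 0.     -0.0009  0.0006]
scene [array([650.2,  -1.7]), array([229.2,  76.9]), np.float64(89.8)]
side [array([650.7,  10. ]), array([ 75.3, 206.7]), np.float64(0.1)]
```

>>> arm_command([
  [[0.07,-0.15,0],[0,0,0]],
  [[0.14,-0.32,0],[0,0,0]],
  [[0.22,-0.48,0],[0,0,0]],
  [[0.32,-0.64,0],[0,0,0]],
  [[0.32,-0.64,0],[0,0,0]],
], grip=0)

```text
clock: 6.1
position: [601.9, 265.5, 150.8]
ee_rot: [0.996, 0.088, 0.002, -0.001]
contact_force: [-0.7, -0.4, -0.2]
gripper_width: 0.0
grasp_force: 0.0
```

>>> arm_command([
  [[0,0,0.1],[0,0,0]],
  [[0,0,0.2],[0,0,0]],
  [[0,0,0.3],[0,0,0]],
  [[0,0,0.38],[0,0,0]],
  [[0,0,0.41],[0,0,0]],
])

```text
clock: 6.6
position: [598.7, 259.1, 46.3]
ee_rot: [0.996, 0.085, -0.001, 0.001]
contact_force: [-0.5, -0.7, 0.9]
gripper_width: -0.3
grasp_force: 0.0
```

```bash
python3 -c "
from h import *
go(636,125,40)
im,d=arm.get_image('side');cv2.imwrite('pics/s5.png',cv2.resize(im[160:360,160:420],None,fx=3,fy=3))
"
```

```text
uvz [633.9 153.9  46.3] F [-0.5 -0.7  0.9] w -0.3 t 6.6
shift [0.008 0.116 0.025] turn [0.0004 0.0009 0.0001]
```

View pics/s5.png

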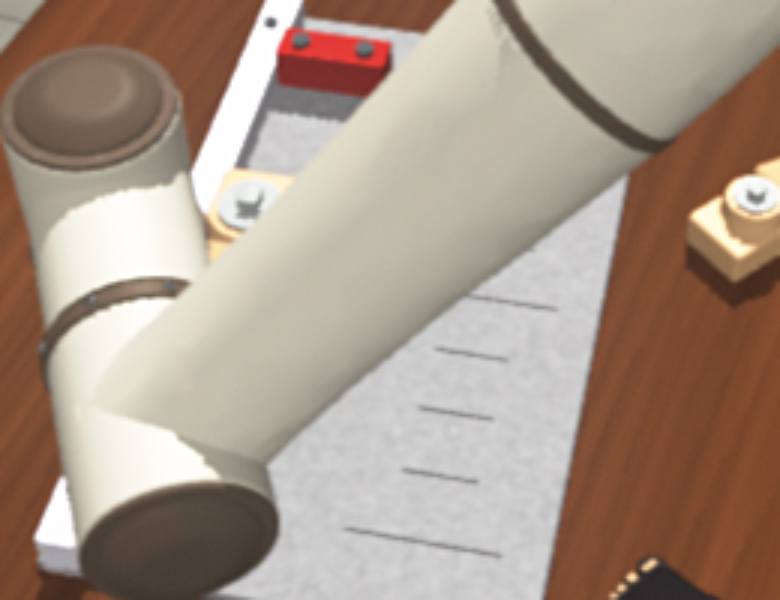

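The crop shows the foot against the fence (adapter at (250,200)). The gripper is hidden behind the arm, so I'll go by force while lowering.

>>> arm_command([
  [[0.005,0,0.008],[0,0,0]],
  [[0.005,0,0.016],[0,0,0]],
  [[0.005,0,0.024],[0,0,0]],
  [[0.005,0.03,0.024],[0,0,0]],
  [[0.005,0.06,0.024],[0,0,0]],
])

```text
clock: 7.15
position: [603.4, 245.1, 43.2]
ee_rot: [0.996, 0.086, 0.0, -0.0]
contact_force: [0.3, 0.2, -0.1]
gripper_width: 0.1
grasp_force: 0.0
```

>>> arm_command([
  [[0,0.04,0],[0,0,0]],
  [[0,0.08,0],[0,0,0]],
  [[0,0.12,0],[0,0,0]],
  [[0,0.16,0],[0,0,0]],
  [[0,0.2,0],[0,0,0]],
])

```text
clock: 7.65
position: [612.0, 195.4, 42.9]
ee_rot: [0.996, 0.085, 0.0, -0.0]
contact_force: [-0.0, 1.0, 0.6]
gripper_width: -0.3
grasp_force: 1.0
```

```bash
python3 -c "
from h import *
go(636,-3,40)
foot('scene','pics/sc6.png')
"
```

```text
uvz [636.3  89.   42.9] F [-0.   1.   0.6] w -0.3 t 7.65
shift [-0.001  0.368  0.011] turn [-0.0001 -0.0001  0.0003]
scene [array([650.2, -31.8]), array([ 75.5, 228.6]), np.float64(0.3)]
```

>>> arm_command([
  [[0,0.04,0],[0,0,0]],
  [[0,0.08,0],[0,0,0]],
  [[0,0.12,0],[0,0,0]],
  [[0,0.16,0],[0,0,0]],
  [[0,0.2,0],[0,0,0]],
])

```text
clock: 8.2
position: [620.4, 146.0, 42.8]
ee_rot: [0.996, 0.085, -0.0, -0.0]
contact_force: [-0.5, 1.3, -0.6]
gripper_width: 0.1
grasp_force: 1.0
```

>>> arm_command([
  [[0,0.03,0],[0,0,0]],
  [[0,0.06,0],[0,0,0]],
  [[0,0.09,0],[0,0,0]],
  [[0,0.11,0],[0,0,0]],
  [[0,0.13,0],[0,0,0]],
])

```text
clock: 8.7
position: [625.9, 114.5, 42.8]
ee_rot: [0.996, 0.085, 0.0, -0.0]
contact_force: [-0.7, 1.8, -0.1]
gripper_width: 0.2
grasp_force: 1.0
```

```bash
python3 -c "
from h import *
go(636,-3,40)
foot('scene','pics/sc7.png')
"
```

```text
uvz [636.2   6.8  42.8] F [-0.7  1.8 -0.1] w 0.2 t 8.7
shift [-0.001  0.039  0.011] turn [-0.     -0.      0.0003]
scene [array([ 651.4, -122.1]), array([247.5,  81.3]), np.float64(87.5)]
```

>>> arm_command([
  [[0,0.015,0],[0,0,0]],
  [[0,0.025,0],[0,0,0]],
  [[0,0.035,0],[0,0,0]],
  [[0,0.045,0],[0,0,0]],
  [[0,0.05,0],[0,0,0]],
])

```text
clock: 9.25
position: [628.0, 102.4, 42.7]
ee_rot: [0.996, 0.085, -0.0, 0.0]
contact_force: [-1.0, 2.2, -0.1]
gripper_width: 0.1
grasp_force: 1.0
```

```bash
python3 -c "
from h import *
go(636,-3,40)
im,d=arm.get_image('side');cv2.imwrite('pics/s8.png',cv2.resize(im[140:340,160:420],None,fx=3,fy=3))
im,d=arm.get_image('scene');cv2.imwrite('pics/sc8.png',cv2.resize(im[210:340,160:400],None,fx=3.2,fy=3.2))
"
```

```text
uvz [636.2  -5.4  42.7] F [-1.   2.2 -0.1] w 0.1 t 9.25
shift [-0.001 -0.01   0.011] turn [0.     0.     0.0003]
```

View pics/sc8.png

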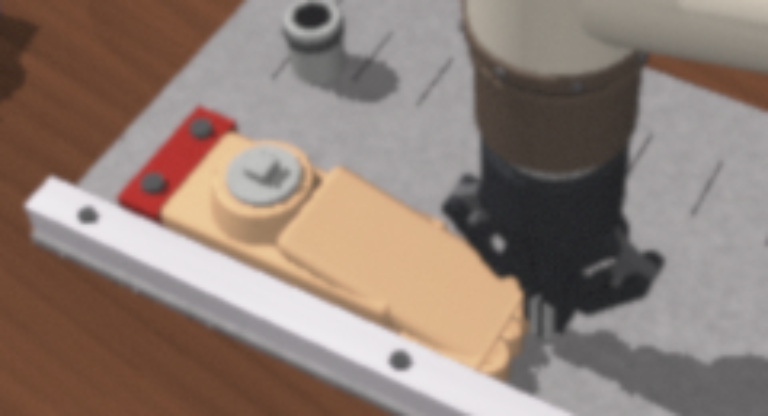

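The crop shows the foot along the fence, with its heel at (165,215)–(230,135) almost at the red block and the fingers at its toes (540,310). I'll press on gently until the force rises.

>>> arm_command([
  [[0,0.008,0],[0,0,0]],
  [[0,0.016,0],[0,0,0]],
  [[0,0.024,0],[0,0,0]],
  [[0,0.024,0],[0,0,0]],
])

```text
clock: 9.75
position: [629.6, 97.6, 44.3]
ee_rot: [0.996, 0.086, 0.001, -0.0]
contact_force: [-1.9, 1.8, 4.3]
gripper_width: 0.2
grasp_force: 1.9
```

```bash
python3 -c "
from h import *
go(636,-3,40)
im,d=arm.get_image('wrist');cv2.imwrite('pics/w9.png',im)
"
```

```text
uvz [637.  -10.4  44.3] F [-1.9  1.8  4.3] w 0.2 t 9.75
shift [-0.004 -0.03   0.017] turn [-0.0001 -0.0006  0.0008]
```

View pics/w9.png

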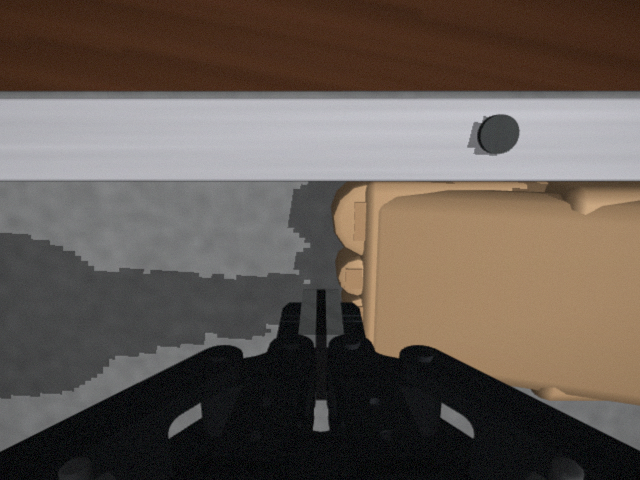

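The wrist picture shows the closed fingers at (322,300), just in front of the toes (350,270), with the foot along the fence edge (row 182). The upward force suggests the tips are riding up the rounded toes, so I'll back off, go lower and press again.

>>> arm_command([
  [[0,-0.03,0],[0,0,0]],
  [[0,-0.06,0],[0,0,0]],
  [[0,-0.06,0.015],[0,0,0]],
  [[0,-0.06,0.03],[0,0,0]],
  [[0,-0.06,0.03],[0,0,0]],
])

```text
clock: 10.3
position: [625.6, 111.0, 34.0]
ee_rot: [0.996, 0.085, -0.001, 0.0]
contact_force: [-0.2, 0.4, 0.5]
gripper_width: -0.1
grasp_force: 0.0
```

```bash
python3 -c "
from h import *
go(636,-3,37)
foot('scene','pics/sc10.png')
foot('side')
"
```

```text
uvz [635.4   3.5  34. ] F [-0.2  0.4  0.5] w -0.1 t 10.3
shift [ 0.002  0.026 -0.012] turn [0.0001 0.0008 0.0002]
scene [array([ 652.9, -129.4]), array([234.5,  84. ]), np.float64(86.0)]
side [array([624.6, -66.4]), array([ 22.4, 130.1]), np.float64(0.2)]
```

>>> arm_command([
  [[0,0.02,0],[0,0,0]],
  [[0,0.035,0],[0,0,0]],
  [[0,0.045,0],[0,0,0]],
  [[0,0.055,0],[0,0,0]],
  [[0,0.06,0],[0,0,0]],
])

```text
clock: 10.9
position: [628.3, 101.5, 35.4]
ee_rot: [0.996, 0.085, 0.001, -0.003]
contact_force: [-8.1, 22.5, 2.0]
gripper_width: -0.5
grasp_force: 11.5
```

Force 24 N, so the heel is against the stop. I'll back off and check alignment.

>>> arm_command([
  [[0,-0.05,0],[0,0,0]],
  [[0,-0.15,0],[0,0,0]],
  [[0,-0.25,-0.1],[0,0,0]],
  [[0,-0.25,-0.3],[0,0,0]],
  [[0,-0.25,-0.46],[0,0,0]],
])

```text
clock: 11.4
position: [618.5, 158.7, 152.3]
ee_rot: [0.996, 0.086, 0.0, 0.0]
contact_force: [0.5, 0.3, 0.1]
gripper_width: -0.1
grasp_force: 0.0
```

>>> arm_command([
  [[-0.15,0,-0.05],[0,0,0]],
  [[-0.3,0,-0.05],[0,0,0]],
  [[-0.45,0,-0.05],[0,0,0]],
  [[-0.5,0.1,-0.05],[0,0,0]],
  [[-0.5,0.25,-0.05],[0,0,0]],
], grip=0.6)

```text
clock: 11.9
position: [504.0, 75.1, 163.6]
ee_rot: [0.996, 0.087, 0.0, -0.0]
contact_force: [1.9, 0.3, -0.9]
gripper_width: 51.4
grasp_force: 0.0
```

```bash
python3 -c "
from h import *
go(560,-125,150)
for c in('side','scene'):
  im,d=arm.get_image(c);W,m=seg(c,im,d)
  H=cv2.cvtColor(im,cv2.COLOR_BGR2HSV)
  mm=m['beige']&(H[...,0]>9)
  p=W[mm];u=p[:,:2]@EX;v=p[:,:2]@EY
  k=(u>590)&(u<700)&(v>-255);u,v,z=u[k],v[k],p[k][:,2]
  # outer side edge: min u per v-bin
  b=np.arange(-235,-35,10);e=[np.percentile(u[(v>=a)&(v<a+10)],2) for a in b]
  print(c,len(u),'outer edge slope deg',np.round(np.degrees(np.polyfit(b,e,1)[0]),2),np.round(e))
  print(' u',np.round(np.percentile(u,[.5,99.5]),1),'v',np.round(np.percentile(v,[.5,99.5]),1))
  cv2.imwrite(f'pics/{c}11.png',cv2.resize(im[145:325,165:405] if c=='side' else im[210:340,160:400],None,fx=3.2,fy=3.2))
"
```

```text
uvz [509.4 -11.4 163.6] F [ 1.9  0.3 -0.9] w 51.4 t 11.9
shift [0.2   0.455 0.054] turn [-0.     -0.0002  0.0015]Traceback (most recent call last):
  File "<string>", line 11, in <module>
    b=np.arange(-235,-35,10);e=[np.percentile(u[(v>=a)&(v<a+10)],2) for a in b]
                                ~~~~~~~~~~~~~^^^^^^^^^^^^^^^^^^^^^^
    return _quantile_unchecked(
        a, q, axis, out, overwrite_input, method, keepdims, weights)
    return _ureduce(a,
                    func=_quantile_ureduce_func,
    ...<5 lines>...
                    overwrite_input=overwrite_input,
                    method=method)
    r = func(a, **kwargs)
    result = _quantile(arr,
                       quantiles=q,
    ...<2 lines>...
                       out=out,
                       weights=wgt)
    slices_having_nans = np.isnan(arr[-1, ...])
                                  ~~~^^^^^^^^^
IndexError: index -1 is out of bounds for axis 0 with size 0
```

>>> arm_command([
  [[0.05,0.1,0],[0,0,0]],
  [[0.1,0.2,0],[0,0,0]],
  [[0.15,0.32,0],[0,0,0]],
  [[0.2,0.44,0],[0,0,0]],
  [[0.2,0.44,0.05],[0,0,0]],
])

```text
clock: 12.45
position: [576.7, -27.4, 151.6]
ee_rot: [0.996, 0.084, 0.003, 0.0]
contact_force: [-0.3, 0.2, -0.6]
gripper_width: 51.6
grasp_force: 0.0
```

```bash
python3 -c "
from h import *
go(560,-122,41)
c='scene'
im,d=arm.get_image(c);cv2.imwrite('pics/sc12.png',cv2.resize(im[200:340,150:400],None,fx=3.2,fy=3.2))
W,m=seg(c,im,d)
p=W[m['beige']];u=p[:,:2]@EX;v=p[:,:2]@EY;z=p[:,2]
for a in range(-240,-10,20):
  k=(abs(v-a)<5)&(u>560)&(u<700)
  print(a,k.sum(),np.round(np.percentile(u[k],[2,98]),1) if k.sum()>3 else '')
"
```

```text
uvz [ 563.7 -124.7  151.6] F [-0.3  0.2 -0.6] w 51.6 t 12.45
shift [-0.017 -0.011  0.442] turn [ 0.0004 -0.0016 -0.0009]
-240 103 [614.7 687. ]
-220 69 [652.9 687.4]
-200 85 [623.1 687.8]
-180 104 [623.4 686.7]
-160 162 [626.2 686.9]
-140 217 [619.7 686.9]
-120 214 [619.5 686.8]
-100 211 [618.1 686.5]
-80 200 [619.8 684.7]
-60 192 [619.8 684. ]
-40 194 [614.8 684.2]
-20 170 [618.4 682.6]
```

View pics/sc12.png

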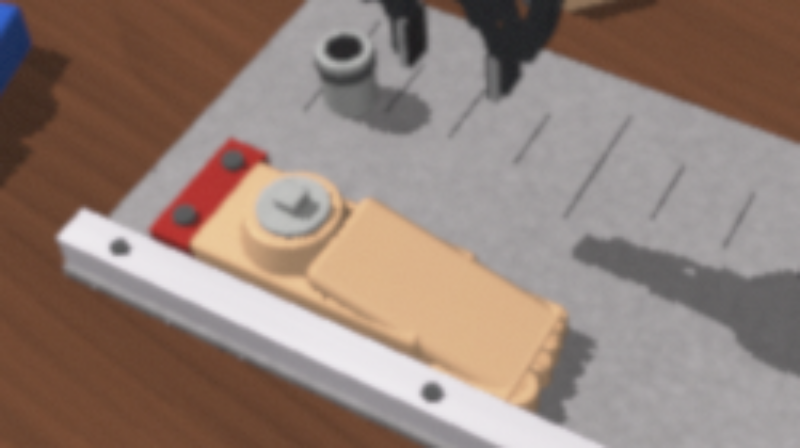

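The picture shows the heel against the red block (edge (195,250)–(262,165)) and the side along the fence. The clamp at (345,70) hasn't moved. I'll press the outer side once more to make sure it is flush.

>>> arm_command([
  [[-0.02,-0.02,0.1],[0,0,0]],
  [[-0.02,-0.02,0.2],[0,0,0]],
  [[-0.02,-0.02,0.3],[0,0,0]],
  [[-0.02,-0.02,0.38],[0,0,0]],
  [[-0.02,-0.02,0.42],[0,0,0]],
])

```text
clock: 13.0
position: [566.2, -20.2, 43.3]
ee_rot: [0.996, 0.086, -0.002, 0.0]
contact_force: [-0.6, 0.1, 1.1]
gripper_width: 51.2
grasp_force: 0.0
```

>>> arm_command([
  [[0.04,0,0.01],[0,0,0]],
  [[0.08,0,0.01],[0,0,0]],
  [[0.11,0,0.01],[0,0,0]],
  [[0.13,0,0.01],[0,0,0]],
  [[0.145,0,0.01],[0,0,0]],
])

```text
clock: 13.5
position: [604.7, -14.1, 43.4]
ee_rot: [0.996, 0.085, 0.001, -0.0]
contact_force: [0.3, 0.2, -0.2]
gripper_width: 50.9
grasp_force: 0.0
```

```bash
python3 -c "
from h import *
go(603,-120,41)"
```

```text
uvz [ 593.6 -116.3   43.4] F [ 0.3  0.2 -0.2] w 50.9 t 13.5
shift [0.038 0.015 0.01 ] turn [-0.     -0.0005  0.0003]
```

>>> arm_command([
  [[0.01,0,0],[0,0,0]],
  [[0.02,0,0],[0,0,0]],
  [[0.03,0,0],[0,0,0]],
  [[0.038,0,0],[0,0,0]],
  [[0.045,0,0],[0,0,0]],
])

```text
clock: 14.0
position: [613.6, -12.6, 42.5]
ee_rot: [0.996, 0.085, -0.002, 0.0]
contact_force: [-4.7, -0.6, 2.0]
gripper_width: 51.3
grasp_force: 2.2
```

>>> arm_command([
  [[0.01,0,0],[0,0,0]],
  [[0.02,0,0],[0,0,0]],
  [[0.02,0,0],[0,0,0]],
])

```text
clock: 14.3
position: [613.6, -12.7, 41.3]
ee_rot: [0.996, 0.085, -0.007, 0.0]
contact_force: [-11.8, -0.2, 6.1]
gripper_width: 51.4
grasp_force: 5.6
```

Seated: 12 N with no movement. Now back away.

>>> arm_command([
  [[-0.04,0,0],[0,0,0]],
  [[-0.14,0,0],[0,0,0]],
  [[-0.2,0,-0.1],[0,0,0]],
  [[-0.2,-0.05,-0.28],[0,0,0]],
  [[-0.2,-0.2,-0.44],[0,0,0]],
])

```text
clock: 14.8
position: [563.0, 24.8, 151.2]
ee_rot: [0.996, 0.084, 0.001, 0.0]
contact_force: [1.6, 0.9, 0.7]
gripper_width: 51.5
grasp_force: 0.0
```

>>> arm_command([
  [[-0.1,-0.15,-0.1],[0,0,0]],
  [[-0.2,-0.3,-0.2],[0,0,0]],
  [[-0.3,-0.45,-0.3],[0,0,0]],
  [[-0.35,-0.6,-0.35],[0,0,0]],
  [[-0.35,-0.6,-0.35],[0,0,0]],
])

```text
clock: 15.3
position: [450.3, 162.9, 240.1]
ee_rot: [0.996, 0.089, 0.004, -0.002]
contact_force: [0.5, 0.9, -0.3]
gripper_width: 51.2
grasp_force: 0.0
```

```bash
python3 -c "
from h import *
go(560,-122,41)
a,_=arm.get_image('scene');b,_=arm.get_image('side')
f=lambda im,k:cv2.resize(im,(400,300),interpolation=cv2.INTER_CUBIC)
cv2.imwrite('pics/fin.png',np.hstack([cv2.resize(a[225:315,170:290],(400,300),interpolation=2),cv2.resize(b[150:270,200:360],(400,300),interpolation=2)]))
"
```

```text
uvz [471.4  84.2 240.1] F [ 0.5  0.9 -0.3] w 51.2 t 15.3
shift [0.342 0.831 0.796] turn [-0.0013 -0.0026  0.0023]
```

View pics/fin.png

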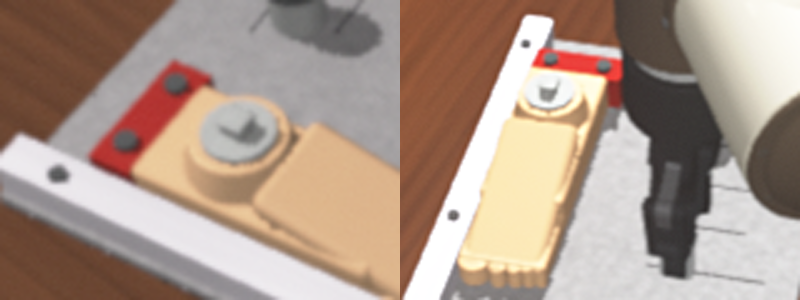

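Both views show the heel flush on the red block (left, (135,175)–(195,90)) and the side flush on the fence. The gripper is clear, so I'm handing in.

```bash
python3 -c "
from bench import arm
print(arm.job_done())"
```

```text
the job is handed in; nothing more can be done
None
```

The beige foot lies flush along the fence with its heel against the red stop, the arm has backed away, and the job was handed in at about 15 s. While seating the heel, the fingertips pressed up against the rounded toes for a moment, so I backed off, lowered them and pressed again.

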